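# Set the coffee grinder's collar to its mark and lock it

### The job

Turn the grinder's dark adjusting collar by its rim until the engraved white mark faces the fixed yellow pointer, then press the red lock pin straight down until you feel it bottom, seating it for a moment with 15 to 30 N and never more. Then let go of everything; leave the other things on the counter as they stand.

Things in the scene. Friction and masses are not known exactly. Their poses are not given: they have to be found in the camera images.
- grinder: compact steel coffee grinder fixed to the counter, 210 x 155 mm; on its head (135 mm high) lies the dark steel adjusting collar. Origin on the counter right under the collar's axis; x points from that axis to the yellow pointer, z up. The lock pin stands on the -y side.
- collar: adjusting collar, a shallow open dish turning about the vertical through its origin (axis, 137 mm above the counter); its x points to the white mark. Turning takes about 16 N at the rim; it stays where left. Starts 0.6 to 1.35 rad counter-clockwise (from above) of the pointer; stops 0.5 rad beyond the pointer and at 1.7 rad. It cannot lift off.
- collar_top (a point): centre of the collar at its rim's top, 182 mm above the counter. Upright rim wall 10 mm thick (outer radius 60, inner 50, twelve flat facets, one centred on the mark), standing 35 mm above the dish's flat floor (147 mm above the counter). The dish is empty, so the wall can be pinched from above. Outside it, level with the floor, a flange runs out to radius 72 mm.
- mark (a point): outer end of the engraved white mark, on the flange's edge 72 mm from the collar's axis, 147 mm above the counter; the white line, 5 mm wide, runs radially over flange, rim wall and rim top, and turns with the collar.
- pointer_tip (a point): tip of the fixed yellow pointer on the grinder's head, 75.5 mm from the collar's axis, 147 mm above the counter. The mark faces it when collar axis, mark and tip are in line (mark and tip then 3.5 mm apart).
- lock_cap (a point): top centre of the lock pin's red cap (26 mm wide), 90 mm from the collar's axis on the grinder's -y side, 200 mm above the counter when up. Pressed, it goes straight down: its round-bottomed 8 mm tooth enters the flange's only notch, 11 mm wide, which is under it only when the mark faces the pointer; else it stops on the flange after 2 mm. It centres the last 1 to 2 mm.
- lock_pin (a joint): travel of the lock pin in m: 0 up (start). It slides against about 5 N of friction, has no spring and stays where it is left. Home is where it bottoms on a firm hidden seat inside the grinder, somewhere 5 to 10 mm down, different each time: there the resistance rises sharply within a fraction of a mm.
- mug: white porcelain mug, 82 mm wide, 92 mm tall, handle at its own +y; bystander, origin at the centre of its underside
- decanter: empty glass decanter, 116 mm wide at its foot, 135 mm tall; bystander, origin at the centre of its underside
- hopper: the grinder's amber bean hopper, taken off and set aside on the counter, 124 mm wide at the mouth, 120 mm tall; bystander, origin at the centre of its underside
- canister: white coffee canister with wooden cap, 90 mm wide, 130 mm tall; bystander, origin at the centre of its underside
- tamper: steel tamper standing upright, 58 mm wide, 86 mm tall; bystander, origin at the centre of its underside
- scoop: green plastic scoop, bowl 48 mm wide, 28 mm tall, handle 85 mm long towards its own -x; bystander, origin at the centre of its underside
- milk_pitcher: small stainless milk pitcher, 60 mm wide, 58 mm tall, standing on the grinder's base tray under the chute; bystander, origin at the centre of its underside

How it is judged:
By the outcome, as a careful person would: the job done as asked, in the order asked, and still so for the second after the job is handed in, with the robot touching nothing.
It also fails if it takes over 54 s, if anything falls off the work surface, if the arm or the gripper's body presses on something with over 40 N, if the wrist force passes 120 N, or if a joint passes its speed limit or range.

### The arm

A 7-joint arm with a two-finger parallel gripper is mounted at the origin on the work surface. World frame = base frame: x ahead of the robot, y to its left, z up, the work surface at z = 0. Lengths are in mm, angles in rad, forces in N, time in s.
With the tool pointing down it reaches from about 400 to 875 mm from the base axis. Payload 4.4 kg.
Tool frame: the origin (TCP) lies at the centre of the arm's flange, where the gripper is bolted on; the fingertips stand 173 mm ahead of it and the grasp point (between the pads) lies 155 mm ahead of it; z points along the fingers, y is the direction in which the jaws open and shut (so a half turn about z gives the same grasp; the last joint's range is limited). The gripper opens to 85 mm and grips with 20 to 120 N. Pads are 22 mm wide; open, the fingers measure 114 mm over their backs; the gripper's body (76 mm by 85 mm) begins 54 mm behind the grasp point. The pads swing forward as they close: fully open they stand 13 mm farther back than shut.
Start: joints at [1.158, 0.628, 0.038, 1.517, -0.027, 0.996, -0.02], TCP at [220.95, -611.307, 404.713] pointing down, gripper open.
Joint ranges: [-3.06, 3.06], [-0.37, 2.12], [-1.25, 1.32], [0.18, 2.47], [-1.1, 4.24], [0.23, 1.98], [-2.94, 2.94]. Speed limits (rad/s): [2.57, 2.57, 3.14, 3.14, 3.14, 3.14, 3.14].

### API

Orientations are given as [roll, pitch, yaw] about the fixed x, y, z axes, in that order (R = Rz(yaw) Ry(pitch) Rx(roll)).
In Python, from cell import * gives the robot as it stands. The module is installed in compiled form; this text tells all that it offers.
- The arm moves only by the shell command python3 -m jog 'ROWS'. ROWS is JSON, one flat list of numbers, 5 for each row, row after row: the shift along the tool's x, y, z in mm, then the turn about the tool's z in degrees, then the finger opening in mm, from 0 to 85.4. A call has 1 to 20 rows; each row is the pose to reach, as a shift and turn from the pose commanded when the call began, along the tool's axes at that moment; what a row does not reach only later rows make up. A row lasts 1/12 s, in which the tool goes at most 41.7 mm and 7.16 degrees, less where a joint would pass 70% of its speed; a pose out of reach is approached as far as the arm can. A call with a gripper value outside its range is refused whole. The fingers move at their own pace and stop on an object; the grip force is fixed at half the most. Time passes only in rows, so rows that repeat a pose let the fingers close. It gives the time, the measured TCP pose, the force and the opening at its end, in the units of the state.
- read_state(): the state, without advancing time (a new reading comes with each control period).
- get_image(name): name is "scene" or "top" or "wrist"; returns (picture, depth): 420x560x3 uint8, blue, green, red; 420x560 float32, mm along the optical axis (not along the pixel's ray), 0 where there is no reading.
- camera_params(name): a dict with "K" (3x3 intrinsics, pixels), "T" (4x4, takes a point from camera to world coordinates). Camera axes: x right, y up, looking along -z (the intrinsics and any distortion apply to the point x, -y, -z); pixel columns grow to the right and rows downward; lengths in mm; the calibration is good to about 2 mm. A picture is of the moment at which its call begins: read the wrist's pose just before it. camera_params takes no time and is no camera call; for the wrist camera it gives the pose at the moment of the call.
- finish_job(): hands the job in, once; it reports no verdict.
The state is a dict: "clock": time; "qpos": joint angles; "qd": joint speeds; "tau": joint torques, N m; "eef_pos": TCP position; "tool_rot": TCP orientation; "force": force on the tool from outside, world axes, zero at the start; "torque": the same for the moment, N m; "width": finger opening in mm.
Only numpy, scipy, OpenCV 4.12 (cv2) and the standard library are available. Lean on these libraries where they do the work, as an engineer would, in place of code of your own. Each camera call takes 0.05 s, during which the arm holds its last target.

## Working session

There is one attempt and no reset: what is moved stays moved. The work goes in short steps, Python scripts to look and compute and a shell command to move; the robot and the scene stay as the last step left them, time stands still between calls to the robot, and variables do not carry over. Pictures are saved under pics/ and viewed, and the job is handed in when it is done.

```bash
mkdir -p pics
cat > h.py <<'E'
import numpy as np, cv2
from cell import *
def P(): 
    s=read_state(); print({k:np.round(s[k],3).tolist() for k in ("clock","eef_pos","tool_rot","force","width","qpos")})
def cast(cam,u,v,z):
    p=camera_params(cam) if isinstance(cam,str) else cam
    K=np.array(p["K"]);T=np.array(p["T"])
    d=np.linalg.inv(K)@[u,v,1]; d=np.array([d[0],-d[1],-d[2]]); d=T[:3,:3]@d; o=T[:3,3]
    return o+d*(z-o[2])/d[2]
def proj(cam,X):
    p=camera_params(cam);K=np.array(p["K"]);T=np.array(p["T"])
    c=T[:3,:3].T@(np.array(X)-T[:3,3]); c=K@[c[0],-c[1],-c[2]]; return c[:2]/c[2]
E
python3 - <<'E'
from h import *
P()
for n in ("scene","top","wrist"):
    im,d=get_image(n); cv2.imwrite(f"pics/{n}0.png",im); np.save(n+"0d.npy",d); p=camera_params(n); print(n,{k:np.round(v,3).tolist() for k,v in p.items()})
E
```

```text
{'clock': 0.0, 'eef_pos': [220.866, -611.015, 403.782], 'tool_rot': [-3.14, 0.0, 0.347], 'force': [-0.094, 0.595, 1.172], 'width': 85.638, 'qpos': [1.158, 0.629, 0.038, 1.518, -0.027, 0.996, -0.02]}
scene {'K': [[397.686, 0.0, 278.731], [0.0, 397.686, 208.673], [0.0, 0.0, 1.0]], 'T': [[0.749, -0.488, 0.448, 1053.956], [0.662, 0.565, -0.492, -516.273], [-0.013, 0.665, 0.747, 934.988], [0.0, 0.0, 0.0, 1.0]]}
top {'K': [[455.051, 0.0, 285.056], [0.0, 455.051, 211.012], [0.0, 0.0, 1.0]], 'T': [[-0.026, 0.984, -0.175, 361.346], [-1.0, -0.027, -0.006, -25.178], [-0.01, 0.175, 0.985, 1397.425], [0.0, 0.0, 0.0, 1.0]]}
wrist {'K': [[332.801, 0.0, 279.89], [0.0, 332.801, 209.426], [0.0, 0.0, 1.0]], 'T': [[0.34, 0.889, 0.308, 299.598], [-0.94, 0.322, 0.109, -582.274], [-0.002, -0.327, 0.945, 373.89], [0.0, 0.0, 0.0, 1.0]]}
```

View pics/scene0.png

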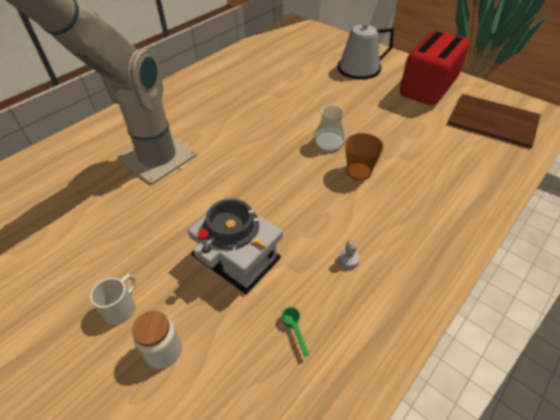

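View pics/top0.png

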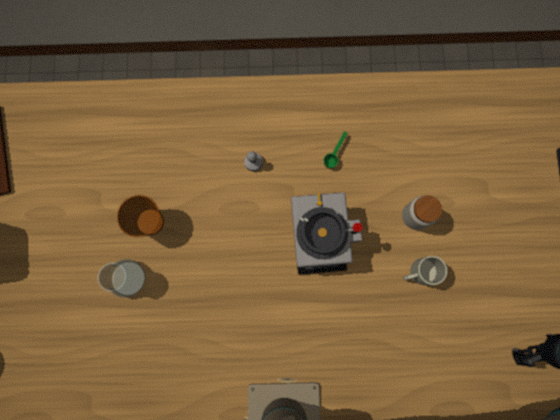

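View pics/wrist0.png

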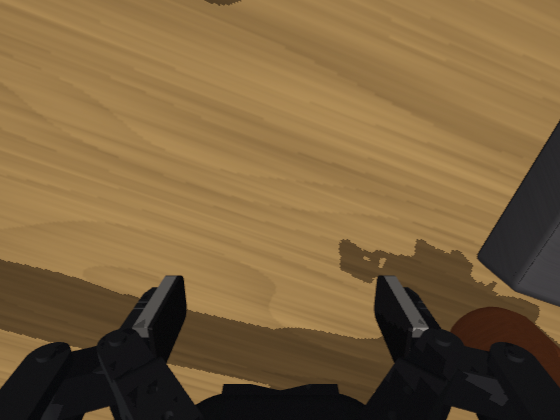

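The scene and top views show the grinder (top ≈ 322,232), with the red cap on its right (356,228) and the yellow pointer up (320,200). I'll zoom in on both.

Run:
```python
from h import *
a=cv2.imread("pics/top0.png")[185:280,275:375]; b=cv2.imread("pics/scene0.png")[190:290,180:290]
cv2.imwrite("pics/z0.png",np.hstack([cv2.resize(a,(400,400),interpolation=2),cv2.resize(b,(400,400),interpolation=2)]))
def cen(im,lo,hi,roi):
    h=cv2.cvtColor(im,cv2.COLOR_BGR2HSV); m=cv2.inRange(h,lo,hi); z=np.zeros_like(m); x0,x1,y0,y1=roi; z[y0:y1,x0:x1]=m[y0:y1,x0:x1]
    v,u=np.nonzero(z); return u,v
im=cv2.imread("pics/top0.png")
u,v=cen(im,(0,180,120),(8,255,255),(340,375,215,245)); print("red",len(u),u.mean(),v.mean(), cast("top",u.mean(),v.mean(),200))
u,v=cen(im,(18,150,150),(32,255,255),(308,335,190,210)); print("yel",len(u),list(zip(u,v)))
for n,roi in (("scene",(190,215,220,245)),):
    im=cv2.imread("pics/scene0.png");u,v=cen(im,(0,180,100),(8,255,255),roi); print("redS",len(u),u.mean(),v.mean(), cast("scene",u.mean(),v.mean(),200))
```

```text
red 53 357.1132075471698 227.0566037735849 [ 525.74513236 -208.29773992  200.        ]
yel 24 [(np.int64(318), np.int64(192)), (np.int64(319), np.int64(192)), (np.int64(318), np.int64(193)), (np.int64(319), np.int64(193)), (np.int64(318), np.int64(194)), (np.int64(319), np.int64(194)), (np.int64(318), np.int64(195)), (np.int64(318), np.int64(196)), (np.int64(318), np.int64(197)), (np.int64(318), np.int64(198)), (np.int64(319), np.int64(198)), (np.int64(318), np.int64(199)), (np.int64(319), np.int64(199)), (np.int64(318), np.int64(200)), (np.int64(319), np.int64(200)), (np.int64(318), np.int64(201)), (np.int64(319), np.int64(201)), (np.int64(318), np.int64(202)), (np.int64(319), np.int64(202)), (np.int64(320), np.int64(202)), (np.int64(318), np.int64(203)), (np.int64(319), np.int64(203)), (np.int64(320), np.int64(203)), (np.int64(319), np.int64(204))]
redS 73 202.93150684931507 233.6027397260274 [ 530.16926308 -207.80149694  200.        ]
```

View pics/z0.png

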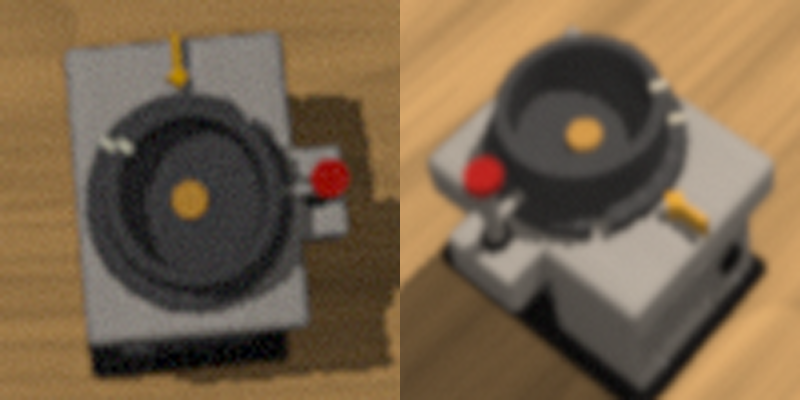

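Zoom: hub at about top (322.5,232.5), pointer tip at about (319.5,204.5), mark on the left at about (301,219). I'll take a first estimate, then get a wrist view from above.

Run:
```python
from h import *
ax=cast("top",322.4,232.4,150); tip=cast("top",319.5,204.8,147); mk=cast("top",300.5,218.5,147); cap=(cast("top",357.1,227.1,200)+cast("scene",202.9,233.6,200))/2
print(ax,tip,mk,cap)
for a in (tip,mk,cap): d=a-ax; print(np.hypot(*d[:2]),np.degrees(np.arctan2(d[1],d[0])))
# wrist cam offset in tool frame
s=read_state(); T=np.array(camera_params("wrist")["T"]); y=s["tool_rot"][2]
from scipy.spatial.transform import Rotation as R
Rt=R.from_euler("xyz",s["tool_rot"]).as_matrix(); print(Rt.round(3),(Rt.T@(T[:3,3]-s["eef_pos"])).round(1),(Rt.T@T[:3,:3]).round(3))
```

```text
[ 520.3284599  -119.56749512  150.        ] [ 598.58890333 -114.79658663  147.        ] [561.26727947 -60.49493046 147.        ] [ 527.8684669  -208.05066866  200.        ]
78.40573049662692 3.4885446115957643
71.8717944945225 55.27703673844466
88.80384960606492 -85.12936276392705
[[ 0.94   0.34  -0.001]
 [ 0.34  -0.94   0.001]
 [-0.    -0.001 -1.   ]] [83.8 -0.3 30.1] [[-0.     0.945  0.327]
 [ 1.    -0.     0.001]
 [ 0.001  0.327 -0.945]]
```

```bash
python3 -m jog '[388,-360,0,0,40,388,-360,0,0,40,388,-360,0,0,40,388,-360,0,0,40,388,-360,0,0,40,388,-360,0,0,40,388,-360,0,0,40,388,-360,0,0,40,388,-360,0,0,40,388,-360,0,0,40,388,-360,0,0,40,388,-360,0,0,40,388,-360,0,0,40,388,-360,0,0,40,388,-360,0,0,40,388,-360,0,0,40,388,-360,0,0,40,388,-360,0,0,40]'
python3 - <<'E'
from h import *
P(); T=camera_params("wrist"); im,d=get_image("wrist"); cv2.imwrite("pics/w1.png",im); np.save("w1d.npy",d); np.save("w1T.npy",T["T"])
E
```

```text
clock: 1.65
eef_pos: [462.8, -142.4, 404.7]
tool_rot: [3.141, 0.001, 0.344]
force: [0.5, 0.2, 1.2]
width: 39.9
{'clock': 1.65, 'eef_pos': [462.818, -142.4, 404.673], 'tool_rot': [3.141, 0.001, 0.344], 'force': [0.522, 0.184, 1.157], 'width': 39.89, 'qpos': [0.246, 0.394, -0.007, 1.967, 0.005, 0.782, -0.992]}
```

View pics/w1.png

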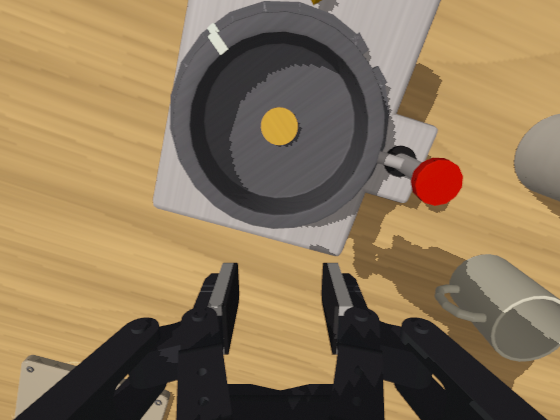

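Good view: hub (279,126), mark (218,38), cap (437,182). The pointer is cut off at the top edge (316,0), so I'll go forward 45 mm.

```bash
python3 -m jog '[45,0,0,0,40,45,0,0,0,40,45,0,0,0,40,45,0,0,0,40,45,0,0,0,40]'
cat >> h.py <<'E'
def wr(n):
    P(); p=camera_params("wrist"); im,d=get_image("wrist"); cv2.imwrite(f"pics/{n}.png",im); np.savez(n+".npz",d=d,K=p["K"],T=p["T"]); return im,d,p
E
python3 - <<'E'
from h import *
wr("w2")
E
```

```text
clock: 2.12
eef_pos: [504.8, -126.5, 404.5]
tool_rot: [-3.141, 0.001, 0.345]
force: [-0.6, -0.1, -0.7]
width: 40.1
{'clock': 2.117, 'eef_pos': [504.803, -126.523, 404.536], 'tool_rot': [-3.141, 0.001, 0.345], 'force': [-0.587, -0.054, -0.688], 'width': 40.08, 'qpos': [0.198, 0.444, -0.01, 1.876, 0.006, 0.823, -1.041]}
```

View pics/w2.png

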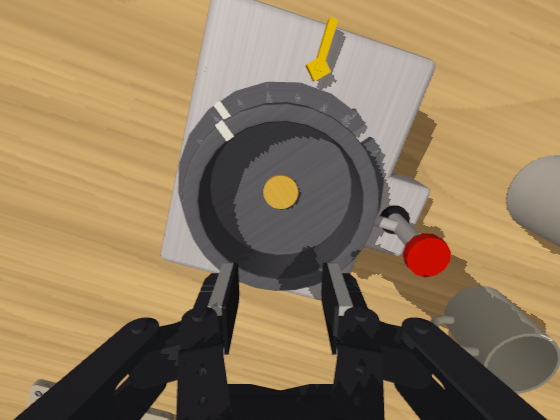

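```bash
cat >> h.py <<'E'
def blobs(n,im=None,p=None):
    im=cv2.imread(f"pics/{n}.png"); f=np.load(n+".npz"); p={"K":f["K"],"T":f["T"]}
    h=cv2.cvtColor(im,cv2.COLOR_BGR2HSV); out={}
    for nm,lo,hi,z in (("red",(0,150,100),(6,255,255),200),("yel",(20,130,120),(32,255,255),148),("white",(15,0,170),(60,70,255),182)):
        m=cv2.inRange(h,lo,hi); k,l,st,c=cv2.connectedComponentsWithStats(m)
        for i in range(1,k):
            if st[i,4]>25:
                v,u=np.nonzero(l==i); dd=f["d"][v,u]; 
                K,T=p["K"],p["T"]; X=np.stack([(u-K[0,2])/K[0,0]*dd,-(v-K[1,2])/K[1,1]*dd,-dd],1)@T[:3,:3].T+T[:3,3]
                print(nm,st[i].tolist(),c[i].round(1),"cast",cast(p,*c[i],z).round(1),"depthz",np.median(X[:,2]).round(1),X.mean(0).round(1))
E
python3 - <<'E'
from h import *
blobs("w2")
im=cv2.imread("pics/w2.png"); 
a=cv2.resize(im[20:200,160:400],(800,600),interpolation=cv2.INTER_CUBIC); cv2.imwrite("pics/w2z.png",a)
E
```

```text
red [403, 233, 48, 44, 1597] [426.5 254.9] cast [ 529. -208.  200.] depthz 200.5 [ 528.6 -208.7  199.2]
yel [306, 16, 33, 65, 781] [322.9  51.8] cast [ 615.5 -114.5  148. ] depthz 149.7 [ 615.7 -114.6  147.2]
yel [264, 175, 34, 34, 907] [280.3 191.5] cast [ 522.2 -120.1  148. ] depthz 151.8 [ 523.2 -119.7  152. ]
white [213, 101, 18, 18, 148] [221.4 109.7] cast [564.6 -70.1 182. ] depthz 148.3 [561.3 -65.2 148.4]
white [215, 120, 19, 21, 180] [224.  130.3] cast [554.4 -74.6 182. ] depthz 183.3 [554.7 -74.9 184. ]
white [340, 307, 10, 8, 41] [342.6 309.5] cast [ 466.9 -185.2  182. ] depthz 270.9 [ 520.8 -144.8  270.9]
white [28, 386, 20, 20, 152] [ 35.2 392.9] cast [319.4   4.3 182. ] depthz 13.5 [87.7 93.9 13.4]
white [142, 414, 25, 6, 92] [151.8 417.3] cast [324.7 -84.4 182. ] depthz 13.1 [ 97.5 -72.5  13.1]
```

View pics/w2z.png

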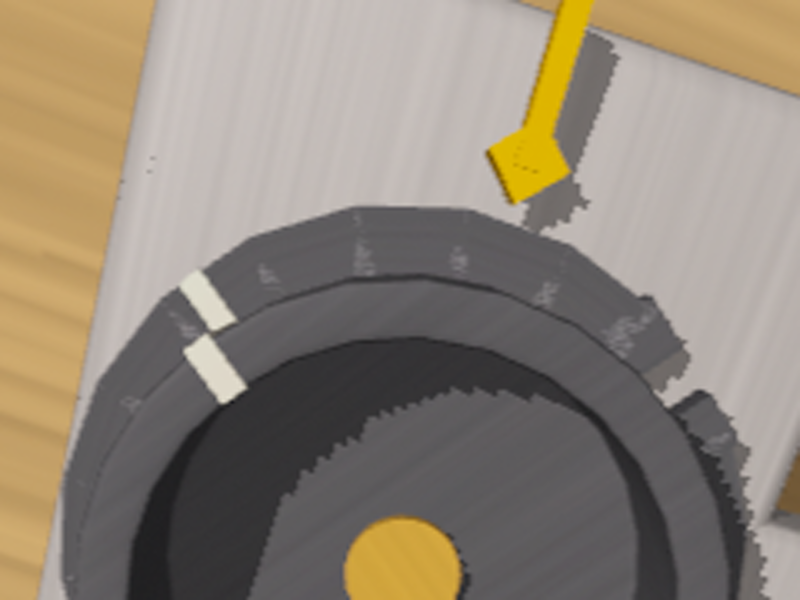

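Run:
```python
from h import *
f=np.load("w2.npz"); p={"K":f["K"],"T":f["T"]}
hub=cast(p,280.3,191.5,151.5)
for nm,u,v,z in (("tip",313.9,80.9,148),("pt",322.9,51.8,149.5),("cap",426.5,254.9,200),("wf",221.4,109.7,147),("wr",224,130.3,182),("notch",160+690*.3,20+382*.3,147)):
    x=cast(p,u,v,z); d=x-hub; print(nm,x.round(1),np.hypot(*d[:2]).round(1),np.degrees(np.arctan2(d[1],d[0])).round(2))
print(hub, np.degrees(read_state()["tool_rot"][2]))
```

```text
tip [ 598.  -115.4  148. ] 75.0 3.28
pt [ 615.3 -114.4  149.5] 92.3 3.34
cap [ 529. -208.  200.] 88.5 -86.19
wf [561.2 -65.  147. ] 66.7 55.14
wr [554.4 -74.6 182. ] 54.9 55.22
notch [ 578.9 -161.5  147. ] 69.6 -36.8
[ 523.09515794 -119.73710739  151.5       ] 19.769586798124735
```

```bash
python3 -m jog '[42.6,-50.7,0,-155.4,40,42.6,-50.7,0,-155.4,40,42.6,-50.7,0,-155.4,40,42.6,-50.7,0,-155.4,40,42.6,-50.7,0,-155.4,40,42.6,-50.7,0,-155.4,40,42.6,-50.7,0,-155.4,40,42.6,-50.7,0,-155.4,40,42.6,-50.7,0,-155.4,40,42.6,-50.7,0,-155.4,40,42.6,-50.7,0,-155.4,40,42.6,-50.7,0,-155.4,40,42.6,-50.7,0,-155.4,40,42.6,-50.7,0,-155.4,40,42.6,-50.7,0,-155.4,40,42.6,-50.7,0,-155.4,40,42.6,-50.7,0,-155.4,40,42.6,-50.7,0,-155.4,40,42.6,-50.7,0,-155.4,40,42.6,-50.7,0,-155.4,40]'
python3 -c "
from h import *
P()"
```

```text
clock: 3.83
eef_pos: [527.9, -64.3, 404.8]
tool_rot: [-3.14, -0.0, 2.852]
force: [0.1, 0.0, 0.6]
width: 39.9
{'clock': 3.833, 'eef_pos': [527.937, -64.279, 404.753], 'tool_rot': [-3.14, -0.0, 2.852], 'force': [0.148, 0.017, 0.644], 'width': 39.935, 'qpos': [0.534, 0.538, -0.701, 1.834, 0.427, 0.927, 0.922]}
```

```bash
python3 -m jog '[0,0,0,-6,40,0,0,0,-12,40,0,0,0,-12,40,0,0,20,-12,40,0,0,40,-12,40,0,0,40,-12,40,0,0,40,-12,40,0,0,40,-12,40]'
python3 -c "
from h import *
wr('w3')"
```

```text
clock: 4.5
eef_pos: [528.9, -63.4, 365.6]
tool_rot: [-3.142, 0.001, 3.055]
force: [0.9, 0.3, -0.6]
width: 39.9
{'clock': 4.5, 'eef_pos': [528.864, -63.384, 365.568], 'tool_rot': [-3.142, 0.001, 3.055], 'force': [0.872, 0.29, -0.628], 'width': 39.871, 'qpos': [0.538, 0.601, -0.721, 1.875, 0.515, 0.859, 1.042]}
```

View pics/w3.png

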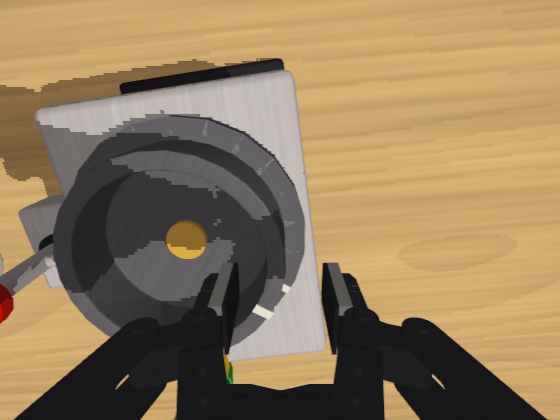

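The pads straddle the rim wall (inner pad at ~(222,310), outer at ~(340,310)). Next I go down and close.

```bash
python3 -m jog '[1,-1,15,0,40,1,-1,30,0,40,1,-1,39,0,40,1,-1,39,0,40,1,-1,39,0,40]'; python3 -m jog '[0,0,0,0,25,0,0,0,0,16,0,0,0,0,12,0,0,0,0,5,0,0,0,0,0,0,0,0,0,0,0,0,0,0,0]'
```

```text
clock: 4.97
eef_pos: [527.8, -64.2, 326.1]
tool_rot: [3.142, 0.0, 3.056]
force: [0.4, 0.1, 0.3]
width: 40.0
clock: 5.55
eef_pos: [527.9, -65.8, 326.6]
tool_rot: [-3.139, 0.001, 3.054]
force: [-0.6, -5.5, 6.3]
width: 9.3
```

```bash
python3 -m jog '[-1.9,0,0,2,0,-3.9,-0.1,0,4,0,-5.8,-0.3,0,6,0,-7.7,-0.5,0,8,0,-9.6,-0.8,0,10,0,-11.5,-1.2,0,12,0,-11.5,-1.2,0,12,0]'
python3 -c "
from h import *
P()"
```

```text
clock: 6.13
eef_pos: [538.5, -67.6, 326.5]
tool_rot: [-3.138, -0.0, 2.846]
force: [-4.5, -5.1, 8.2]
width: 8.9
{'clock': 6.133, 'eef_pos': [538.481, -67.623, 326.52], 'tool_rot': [-3.138, -0.0, 2.846], 'force': [-4.493, -5.089, 8.181], 'width': 8.852, 'qpos': [0.473, 0.648, -0.618, 1.885, 0.528, 0.777, 0.839]}
```

```bash
python3 -m jog '[-2.9,-0.1,0,3,0,-5.8,-0.3,0,6,0,-8.7,-0.7,0,9,0,-11.5,-1.2,0,12,0,-14.4,-1.9,0,15,0,-17.2,-2.7,0,18,0,-19.9,-3.7,0,21,0,-22.6,-4.8,0,24,0,-25.2,-6.0,0,27,0,-27.8,-7.4,0,30,0,-30.2,-9.0,0,33,0,-32.6,-10.6,0,36,0,-33.8,-11.5,0,37.5,0,-33.8,-11.5,0,37.5,0]'
python3 -c "
from h import *
P()
wr('w4')"
```

```text
clock: 7.3
eef_pos: [567.1, -87.5, 326.6]
tool_rot: [-3.139, 0.0, 2.193]
force: [-4.4, -2.0, 8.4]
width: 9.0
{'clock': 7.3, 'eef_pos': [567.056, -87.542, 326.566], 'tool_rot': [-3.139, 0.0, 2.193], 'force': [-4.364, -1.988, 8.438], 'width': 8.951, 'qpos': [0.382, 0.65, -0.437, 1.803, 0.378, 0.774, 0.372]}
{'clock': 7.3, 'eef_pos': [567.056, -87.542, 326.566], 'tool_rot': [-3.139, 0.0, 2.193], 'force': [-4.364, -1.988, 8.438], 'width': 8.951, 'qpos': [0.382, 0.65, -0.437, 1.803, 0.378, 0.774, 0.372]}
```

View pics/w4.png

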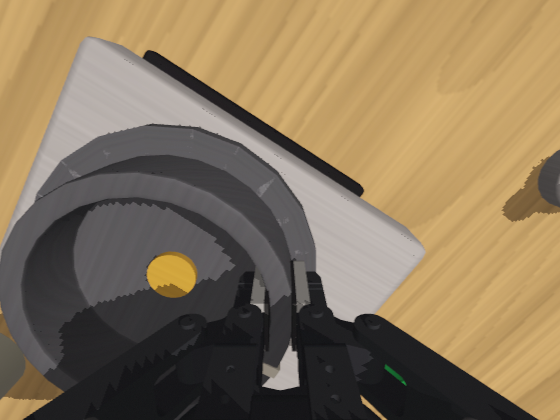

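```bash
python3 -m jog '[-1,0,0,1,0,-2.1,0,0,2.2,0,-2.1,0,0,2.2,0,-2.1,0,0,2.2,0]'; python3 -m jog '[0,0,0,0,15,0,0,0,0,25,0,0,0,0,40,0,0,0,0,40,0,0,0,0,40,0,0,0,0,40]';  python3 -m jog '[0,0,-20,0,40,0,0,-50,0,40,0,0,-79,0,40,0,0,-79,0,40,4,-74,-79,104,40,4,-74,-79,104,40,4,-74,-79,104,40,4,-74,-79,104,40,4,-74,-79,104,40,4,-74,-79,104,40,4,-74,-79,104,40,4,-74,-79,104,40,4,-74,-79,104,40,4,-74,-79,104,40,4,-74,-79,104,40,4,-74,-79,104,40,4,-74,-79,104,40,4,-74,-79,104,40,4,-74,-79,104,40,4,-74,-79,104,40]'
python3 -c "
from h import *
wr('w5'); blobs('w5')
im=cv2.imread('pics/w5.png'); 
cv2.imwrite('pics/w5z.png',cv2.resize(im[20:200,200:440],(800,600),interpolation=cv2.INTER_CUBIC))
"
```

```text
clock: 7.68
eef_pos: [568.2, -89.1, 326.6]
tool_rot: [-3.139, 0.0, 2.156]
force: [-5.7, -2.2, 7.3]
width: 9.0
clock: 8.18
eef_pos: [569.2, -88.9, 325.6]
tool_rot: [3.141, -0.0, 2.154]
force: [-0.4, 0.4, 1.0]
width: 39.9
clock: 9.85
eef_pos: [505.2, -126.1, 404.5]
tool_rot: [3.141, 0.0, 0.338]
force: [-0.0, 0.4, -0.7]
width: 39.9
{'clock': 9.85, 'eef_pos': [505.19, -126.147, 404.456], 'tool_rot': [3.141, 0.0, 0.338], 'force': [-0.048, 0.418, -0.712], 'width': 39.924, 'qpos': [0.184, 0.444, 0.009, 1.876, -0.005, 0.822, -1.037]}
red [403, 234, 48, 43, 1598] [426.8 254.9] cast [ 529. -208.  200.] depthz 200.6 [ 528.9 -208.3  199.7]
yel [305, 18, 33, 64, 773] [321.7  52.8] cast [ 615.5 -114.5  148. ] depthz 149.7 [ 615.6 -114.6  147.3]
yel [264, 176, 34, 34, 903] [280.3 192.6] cast [ 522.1 -120.1  148. ] depthz 151.7 [ 523.3 -119.7  152.5]
white [300, 85, 14, 43, 360] [306.6 106.7] cast [ 582.8 -114.2  182. ] depthz 182.3 [ 583.1 -115.2  168.1]
white [340, 307, 10, 8, 38] [342.6 309.5] cast [ 467.2 -184.5  182. ] depthz 270.9 [ 521.3 -144.5  270.9]
white [31, 388, 16, 15, 97] [ 36.4 393. ] cast [321.6   5.  182. ] depthz 13.2 [91.2 95.4 13.3]
white [142, 415, 23, 5, 69] [150.7 417.7] cast [325.4 -81.9 182. ] depthz 13.2 [ 98.2 -67.7  13.1]
```

View pics/w5.png

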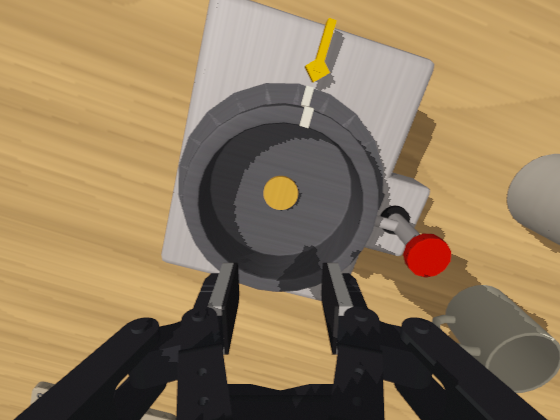

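View pics/w5z.png

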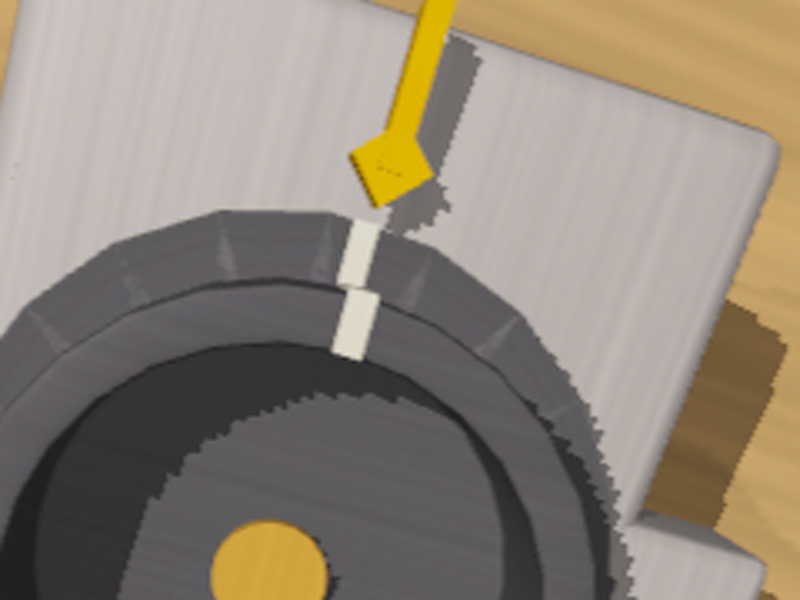

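```bash
cat > m.py <<'E'
from h import *
import sys
def meas(n,off):
    f=np.load(n+".npz"); p={"K":f["K"],"T":f["T"]}; im=cv2.imread(f"pics/{n}.png"); h=cv2.cvtColor(im,cv2.COLOR_BGR2HSV)
    def comps(lo,hi,a):
        k,l,s,c=cv2.connectedComponentsWithStats(cv2.inRange(h,lo,hi)); return [(np.nonzero(l==i),c[i]) for i in range(1,k) if s[i,4]>a]
    y=comps((20,130,120),(32,255,255),300); (hub,)=[q for q in y if abs(len(q[0][0])-900)<80]; (pt,)=[q for q in y if len(q[0][0])<810]
    H=cast(p,*hub[1],151.8)[:2]
    v,u=pt[0]; L=np.array([cast(p,a,b,149.7)[:2] for a,b in zip(u,v)])
    d,x=np.linalg.svd(L-L.mean(0))[2][0],L.mean(0); d=d*np.sign(d[0]); 
    r=np.hypot(*(L-H).T); t=L[r<r.min()+2].mean(0)-H
    print("hub",H.round(2),"ptr axis dir",np.degrees(np.arctan2(d[1],d[0])).round(2),"ptr centroid from hub",np.degrees(np.arctan2(*(x-H)[::-1])).round(2),"tip",np.degrees(np.arctan2(*t[::-1])).round(2),r.min().round(1))
    m=cv2.inRange(h,(15,0,150),(60,80,255)); v,u=np.nonzero(m); dd=f["d"][v,u]; K,T=p["K"],p["T"]
    X=np.stack([(u-K[0,2])/K[0,0]*dd,-(v-K[1,2])/K[1,1]*dd,-dd],1)@T[:3,:3].T+T[:3,3]
    R=np.hypot(*(X[:,:2]-H).T)
    for nm,z,lo,hi in (("flange",147,60,75),("rim",182,47,62)):
        s=(abs(X[:,2]-z)<8)&(R>lo)&(R<hi)
        q=np.array([cast(p,a,b,z)[:2] for a,b in zip(u[s],v[s])]); c=q.mean(0); e=np.linalg.svd(q-c)[2][0]; e*=np.sign(e@(c-H))
        print(nm,s.sum(),"from hub",np.degrees(np.arctan2(*(c-H)[::-1])).round(2),np.hypot(*(c-H)).round(1),"dir",np.degrees(np.arctan2(*e[::-1])).round(2))
meas(sys.argv[1],0)
E
python3 m.py w2; python3 m.py w5
```

```text
hub [ 523.18 -119.73] ptr axis dir 3.07 ptr centroid from hub 3.34 tip 3.77 75.2
flange 153 from hub 55.18 66.4 dir 135.65
rim 182 from hub 55.29 55.0 dir 54.61
hub [ 523.17 -119.72] ptr axis dir 3.21 ptr centroid from hub 3.33 tip 3.65 75.2
flange 172 from hub 4.81 65.1 dir -41.03
rim 203 from hub 4.06 54.8 dir 7.26
```

Turned, but the mark is still about 1° short (CCW) of the pointer. I'll look closer, with the camera in line with the pointer axis, to remove the parallax.

```bash
python3 -m jog '[14.3,-1.4,0,8,40,14.3,-1.4,10,16,40,14.3,-1.4,33,16,40,14.3,-1.4,33,16,40,14.3,-1.4,33,16,40,14.3,-1.4,33,16,40]'
python3 -c "
from h import *
wr('w6')
im=cv2.imread('pics/w6.png'); 
cv2.imwrite('pics/w6z.png',cv2.resize(im[20:200,160:400],(800,600),interpolation=cv2.INTER_CUBIC))
"; python3 m.py w6
```

```text
clock: 10.4
eef_pos: [518.4, -120.5, 372.2]
tool_rot: [-3.142, -0.0, 0.061]
force: [0.3, -0.2, 0.5]
width: 40.1
{'clock': 10.4, 'eef_pos': [518.354, -120.516, 372.221], 'tool_rot': [-3.142, -0.0, 0.061], 'force': [0.344, -0.223, 0.461], 'width': 40.133, 'qpos': [0.122, 0.503, 0.078, 1.884, -0.055, 0.756, -1.279]}Traceback (most recent call last):
  File "m.py", line 20, in <module>
    meas(sys.argv[1],0)
    ~~~~^^^^^^^^^^^^^^^
  File "m.py", line 7, in meas
    y=comps((20,130,120),(32,255,255),300); (hub,)=[q for q in y if abs(len(q[0][0])-900)<80]; (pt,)=[q for q in y if len(q[0][0])<810]
                                                                                               ^^^^^
ValueError: not enough values to unpack (expected 1, got 0)
```

View pics/w6.png

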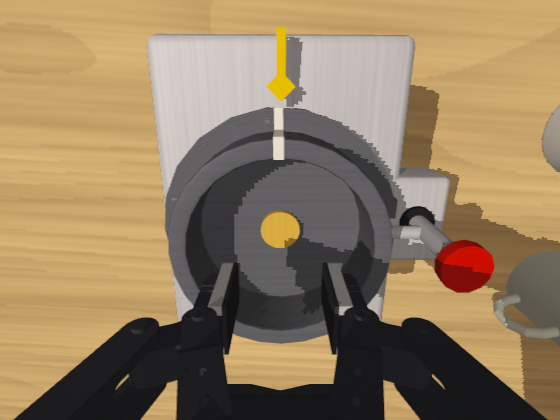

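View pics/w6z.png

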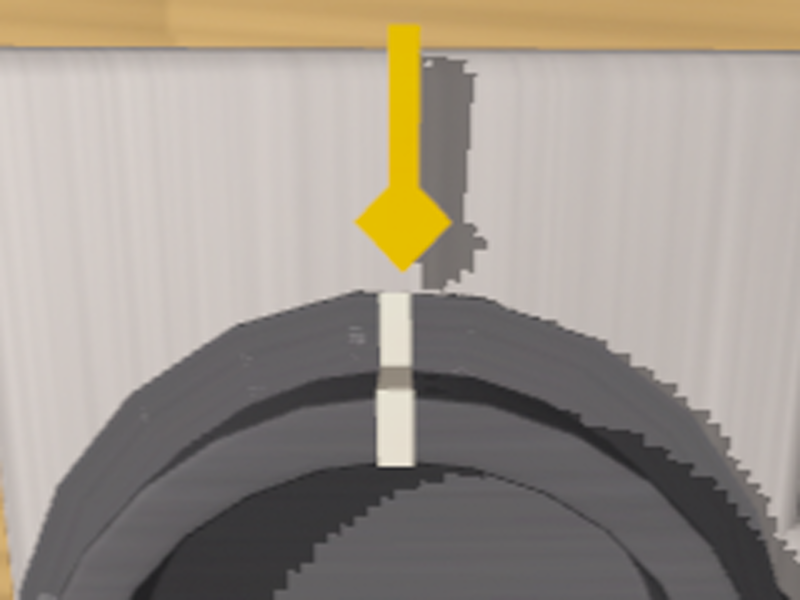

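The aligned view is clear: tip at column 403 and mark at 394.5 (zoomed), so 1.3 mm or about 1.05° remains. The facet at 94° suits the present yaw, so I'll re-pinch there and nudge.

```bash
python3 -m jog '[4,-30,0,-1,40,4,-55,0,-1,40,4,-55,0,-1,40,4,-55,15,-1,40,4,-55,35,-1,40,4,-55,46,-1,40,4,-55,46,-1,40,4,-55,46,-1,40,4,-55,46,-1,40]'; python3 -m jog '[0,0,0,0,25,0,0,0,0,16,0,0,0,0,12,0,0,0,0,5,0,0,0,0,0,0,0,0,0,0,0,0,0,0,0]'
```

```text
clock: 11.2
eef_pos: [519.4, -65.6, 326.8]
tool_rot: [3.141, -0.002, 0.077]
force: [-0.2, -0.3, 0.3]
width: 39.8
clock: 11.78
eef_pos: [519.2, -66.1, 326.5]
tool_rot: [3.14, -0.001, 0.076]
force: [-1.7, -3.8, 5.3]
width: 9.0
```

```bash
python3 -m jog '[0.9,0,0,0.9,0,1.7,0,0,1.8,0,1.7,0,0,1.8,0,1.7,0,0,1.8,0]'; python3 -m jog '[0,0,0,0,15,0,0,0,0,25,0,0,0,0,40,0,0,0,0,40,0,0,0,0,40]';  python3 -m jog '[0,0,-20,0,40,0,0,-46,0,40,0,0,-46,0,40,-5,30,-46,0,40,-5,55,-46,0,40,-5,55,-46,0,40,-5,55,-46,0,40,-5,55,-46,0,40]'
python3 -c "
from h import *
wr('w7')
im=cv2.imread('pics/w7.png'); 
cv2.imwrite('pics/w7z.png',cv2.resize(im[20:200,160:400],(800,600),interpolation=cv2.INTER_CUBIC))
"
```

```text
clock: 12.12
eef_pos: [520.3, -66.0, 326.5]
tool_rot: [3.14, 0.0, 0.047]
force: [-2.9, -3.7, 7.9]
width: 9.0
clock: 12.53
eef_pos: [520.7, -64.8, 325.6]
tool_rot: [-3.141, 0.0, 0.046]
force: [-0.3, 0.6, 0.7]
width: 39.6
clock: 13.2
eef_pos: [518.1, -119.7, 371.3]
tool_rot: [-3.141, 0.001, 0.046]
force: [0.5, 0.4, 0.4]
width: 40.2
{'clock': 13.2, 'eef_pos': [518.064, -119.685, 371.329], 'tool_rot': [-3.141, 0.001, 0.046], 'force': [0.472, 0.368, 0.393], 'width': 40.24, 'qpos': [0.117, 0.504, 0.084, 1.886, -0.06, 0.755, -1.291]}
```

View pics/w7z.png

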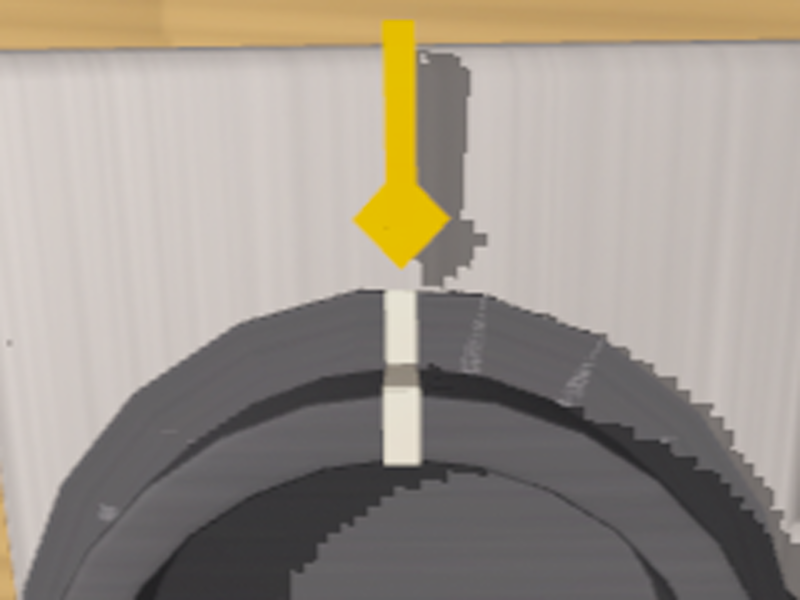

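Mark and tip are now in line (columns 400.5 and 401). Next I shut the fingers and go above the red cap.

```bash
python3 -m jog '[0,0,-20,0,20,0,0,-38,0,0,0,0,-38,0,0,7,40,-38,0,0,7,80,-38,0,0,7,89,-38,0,0,7,89,-38,0,0,7,89,-38,0,0,7,89,-20,0,0,7,89,-12,0,0,7,89,-12,0,0,7,89,-12,0,0]'
python3 -c "
from h import *
wr('w8')
im,d=get_image('scene'); cv2.imwrite('pics/s8.png',cv2.resize(im[140:300,140:340],(800,600),interpolation=cv2.INTER_CUBIC))
"
```

```text
clock: 14.25
eef_pos: [529.2, -207.4, 383.2]
tool_rot: [-3.14, 0.002, 0.048]
force: [-0.6, -0.1, 0.2]
width: 0.0
{'clock': 14.25, 'eef_pos': [529.21, -207.406, 383.194], 'tool_rot': [-3.14, 0.002, 0.048], 'force': [-0.589, -0.077, 0.164], 'width': 0.019, 'qpos': [0.264, 0.538, 0.092, 1.775, -0.064, 0.833, -1.137]}
```

View pics/w8.png

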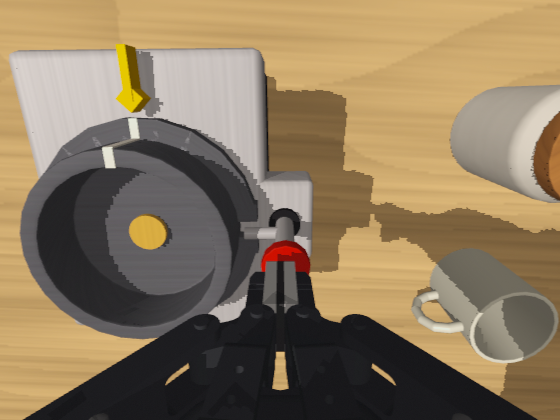

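View pics/s8.png

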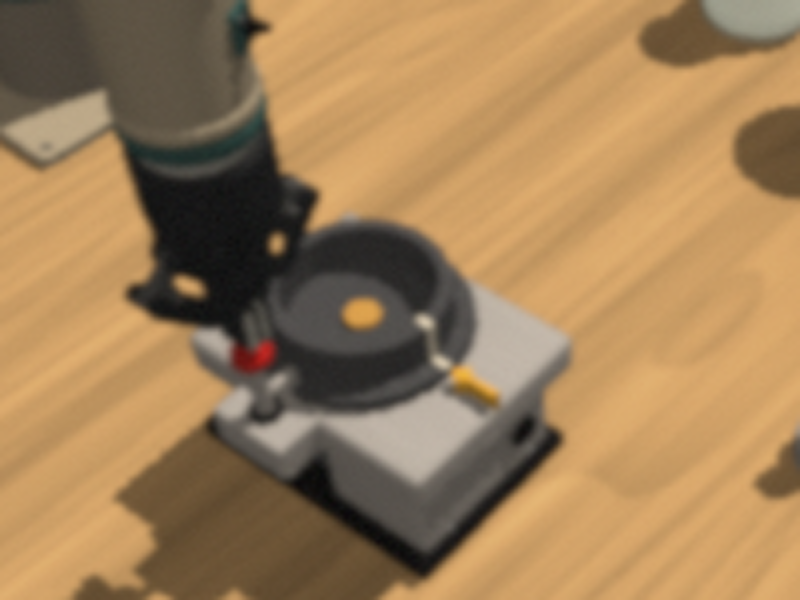

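Fingers sit over the cap (285,255) within about 1–2 mm. Now I go down slowly, watching the force.

```bash
python3 -m jog '[0,-1,4,0,0,0,-1,7,0,0,0,-1,8,0,0,0,-1,8,0,0]'; python3 -m jog '[0,0,1,0,0,0,0,1,0,0]'; python3 -m jog '[0,0,1,0,0,0,0,1,0,0]'; python3 -m jog '[0,0,1,0,0,0,0,1,0,0]'
```

```text
clock: 14.68
eef_pos: [529.0, -207.8, 375.4]
tool_rot: [-3.141, 0.001, 0.046]
force: [0.5, 0.3, 0.2]
width: -0.1
clock: 14.85
eef_pos: [529.1, -207.9, 374.6]
tool_rot: [-3.142, 0.0, 0.045]
force: [-0.1, -0.1, -0.2]
width: -0.2
clock: 15.02
eef_pos: [529.1, -207.9, 373.6]
tool_rot: [-3.142, 0.0, 0.045]
force: [-0.8, -0.0, 0.4]
width: -0.1
clock: 15.18
eef_pos: [529.1, -207.9, 373.0]
tool_rot: [3.141, -0.0, 0.046]
force: [-0.6, 0.0, 1.9]
width: -0.3
```

```bash
python3 -m jog '[0,0,1,0,0,0,0,1,0,0]'; python3 -m jog '[0,0,1,0,0,0,0,1,0,0]'; python3 -m jog '[0,0,1,0,0,0,0,1,0,0]'
```

```text
clock: 15.35
eef_pos: [529.2, -207.9, 372.0]
tool_rot: [3.141, -0.0, 0.046]
force: [-1.3, 0.2, 4.2]
width: -0.0
clock: 15.52
eef_pos: [529.2, -207.9, 370.8]
tool_rot: [3.141, -0.0, 0.045]
force: [-0.7, -0.5, 4.5]
width: 0.2
clock: 15.68
eef_pos: [529.2, -207.9, 369.7]
tool_rot: [3.141, -0.0, 0.045]
force: [-0.6, 0.5, 4.4]
width: 0.4
```

```bash
python3 -m jog '[0,0,1,0,0,0,0,1,0,0]'; for i in 1; do python3 -m jog '[0,0,0.5,0,0,0,0,0.5,0,0]'; python3 -m jog '[0,0,0.5,0,0,0,0,0.5,0,0]';  done
```

```text
clock: 15.85
eef_pos: [529.2, -207.9, 368.6]
tool_rot: [3.142, -0.0, 0.045]
force: [-0.8, -0.3, 3.0]
width: 0.0
clock: 16.02
eef_pos: [529.1, -207.9, 368.1]
tool_rot: [3.142, -0.0, 0.045]
force: [-0.3, -0.8, 3.9]
width: 0.1
clock: 16.18
eef_pos: [529.2, -207.9, 367.7]
tool_rot: [3.142, -0.0, 0.046]
force: [-1.1, -0.5, 4.4]
width: 0.2
```

```bash
python3 -m jog '[0,0,0.5,0,0,0,0,0.5,0,0]'
```

```text
clock: 16.35
eef_pos: [529.2, -207.9, 367.6]
tool_rot: [3.141, -0.0, 0.045]
force: [-1.7, 0.6, 6.9]
width: 0.0
```

```bash
python3 -m jog '[0,0,0.5,0,0,0,0,0.5,0,0]'
```

```text
clock: 16.52
eef_pos: [529.2, -207.9, 367.6]
tool_rot: [3.141, -0.001, 0.045]
force: [-1.7, 0.6, 9.7]
width: 0.4
```

```bash
python3 -m jog '[0,0,0.5,0,0,0,0,0.5,0,0]'
```

```text
clock: 16.68
eef_pos: [529.2, -207.9, 367.5]
tool_rot: [3.141, -0.001, 0.045]
force: [-3.6, 1.3, 13.5]
width: 0.1
```

Bottomed: z stands still and the force rises about 7 N per commanded mm. I'll bring it to about 22 N in small steps.

```bash
python3 -m jog '[0,0,0.5,0,0,0,0,0.5,0,0]'
```

```text
clock: 16.85
eef_pos: [529.2, -208.0, 367.5]
tool_rot: [3.141, -0.001, 0.045]
force: [-3.5, 1.2, 17.3]
width: -0.0
```

```bash
python3 -m jog '[0,0,0.5,0,0,0,0,0.5,0,0,0,0,0.5,0,0]'
```

```text
clock: 17.1
eef_pos: [529.1, -207.9, 367.5]
tool_rot: [3.141, -0.002, 0.045]
force: [-4.9, 1.7, 19.7]
width: 0.1
```

```bash
python3 -m jog '[0,0,0.3,0,0,0,0,0.3,0,0,0,0,0.3,0,0,0,0,0.3,0,0]'; python3 -m jog '[0,0,0,0,0,0,0,0,0,0,0,0,0,0,0,0,0,0,0,0,0,0,0,0,0,0,0,0,0,0]'
```

```text
clock: 17.43
eef_pos: [529.1, -207.9, 367.4]
tool_rot: [3.141, -0.002, 0.045]
force: [-6.1, 2.1, 21.8]
width: 0.2
clock: 17.93
eef_pos: [529.1, -207.9, 367.5]
tool_rot: [3.141, -0.002, 0.045]
force: [-5.2, 1.6, 20.5]
width: 0.1
```

Seated about 1 s at 17–22 N. Now straight up and off, then a check picture.

```bash
python3 -m jog '[0,0,-3,0,0,0,0,-8,0,0,0,0,-30,0,0,0,0,-50,0,0,0,0,-50,0,0,-15,-60,-50,0,40,-15,-89,-50,0,40,-15,-89,-50,0,40,-15,-89,-10,0,40,-15,-89,-5,0,40,-15,-89,-5,0,40,-15,-89,-5,0,40,-15,-89,-5,0,40]'
python3 -c "
from h import *
wr('w9'); blobs('w9')
im=cv2.imread('pics/w9.png'); 
cv2.imwrite('pics/w9z.png',cv2.resize(im[20:200,160:400],(800,600),interpolation=cv2.INTER_CUBIC))
"
```

```text
clock: 19.02
eef_pos: [510.6, -120.5, 370.7]
tool_rot: [3.141, -0.001, 0.044]
force: [1.1, -0.9, 0.3]
width: 40.0
{'clock': 19.017, 'eef_pos': [510.562, -120.459, 370.731], 'tool_rot': [3.141, -0.001, 0.044], 'force': [1.111, -0.897, 0.276], 'width': 39.977, 'qpos': [0.119, 0.495, 0.086, 1.906, -0.06, 0.741, -1.288]}
red [434, 219, 59, 53, 2361] [462.8 244.8] cast [ 532.1 -204.4  200. ] depthz 194.7 [ 529.6 -208.   194.4]
yel [264, 9, 29, 78, 972] [277.9  51.7] cast [ 615.5 -114.7  148. ] depthz 149.8 [ 615.6 -114.7  147.8]
yel [261, 200, 39, 38, 1161] [280.  218.6] cast [ 521.9 -119.9  148. ] depthz 151.8 [ 523.6 -119.8  152.7]
white [273, 93, 11, 23, 217] [278.2 104.1] cast [ 590.1 -116.1  182. ] depthz 148.4 [ 589.3 -115.9  148.2]
white [273, 120, 12, 24, 266] [278.1 131.6] cast [ 577.9 -116.5  182. ] depthz 183.3 [ 578.1 -116.5  183.9]
white [340, 307, 10, 8, 35] [342.6 309.5] cast [ 481.6 -157.   182. ] depthz 237.2 [ 522.8 -142.2  240.1]
```

View pics/w9.png

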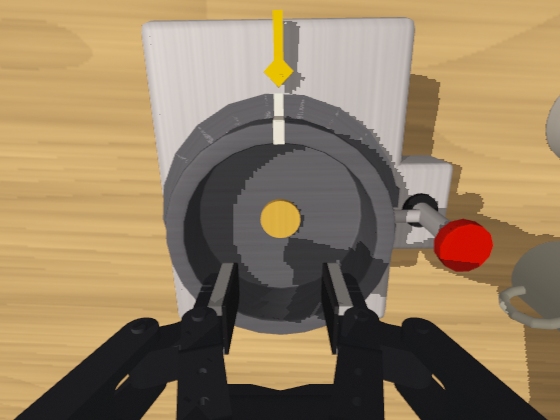

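View pics/w9z.png

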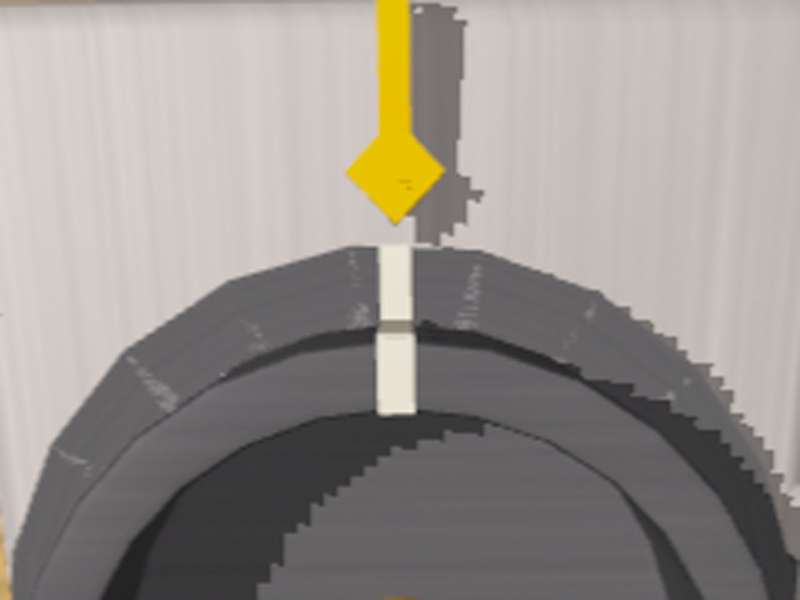

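The mark (column 396) faces the tip (395), and the cap is at 194.7 mm against 200.5 mm before. I'll lift clear and hand in.

```bash
python3 -m jog '[0,0,-30,0,40,0,0,-60,0,40,0,0,-80,0,40,0,0,-80,0,40,0,0,-80,0,40]'; python3 -c "
from cell import *
print(finish_job())"
```

```text
clock: 19.48
eef_pos: [510.4, -120.1, 452.0]
tool_rot: [3.141, -0.004, 0.045]
force: [0.8, -0.2, -0.6]
width: 40.1
the job is handed in; nothing more can be done
None
```

I turned the collar by its rim until the white mark faced the yellow pointer, then pressed the lock pin until it bottomed. The job was handed in with the arm clear of everything, at about 19.5 s on the robot's clock.

- **Collar:** It took two pinches. The first turned it about 51° and stopped about 1° short, so I pinched it again and nudged it. In the last aligned picture, mark and tip lie within about 0.2 mm of each other sideways.
- **Lock pin:** It slid at about 4–5 N and bottomed about 5.3 mm down, where the tool stopped and the force rose. I held it there for about 1 s; the readings were 17–22 N, and the highest was 21.8 N. Forces were read only at the end of each short step, so I did not see the values between steps.
- **Last checks:** The depth picture puts the cap about 5.8 mm lower than before. That is 0.5 mm more than the arm's own reading, which is within the camera's accuracy. The mark had not moved after the press. I touched only the collar and the pin cap, but I took no last picture of the bystanders.

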